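# Lock a quarter-turn peg into the worktop rail

### The arm

A 6-joint arm with a two-finger parallel gripper is mounted at the origin on a cart in front of the work surface, level with it; the furniture and walls round the work are solid. World frame = base frame: x ahead of the robot, y to its left, z up, the work surface at z = 0. Lengths are in mm, angles in rad, forces in N, time in s.
With the tool pointing down it reaches from about 400 to 925 mm from the base axis. Payload 12.5 kg.
Tool frame: the origin (TCP) lies at the very end of the fingers, on their centre line; the grasp point (between the pads) lies 19 mm behind it; z points along the fingers, y is the line along which they close (so a half turn about z gives the same grasp; the last joint's range is limited). The gripper opens to 95 mm and grips with 3 to 60 N. Pads are 20 mm wide; open, the fingers measure 119 mm over their backs; the gripper's body (75 mm by 180 mm) begins 59 mm behind the grasp point.
Start: joints at [-1.211, 0.491, 1.559, -0, 1.092, -0.106], TCP at [280.736, -558.421, 214.661] pointing down, gripper open.
Joint ranges: [-3.1, 3.1], [-0.84, 2.19], [0.05, 2.79], [-1.13, 4.28], [0.06, 2.93], [-2.69, 2.69]. Speed limits (rad/s): [2.22, 2.22, 2.79, 3.14, 3.14, 3.14].

### API

Orientations are given as [roll, pitch, yaw] about the fixed x, y, z axes, in that order (R = Rz(yaw) Ry(pitch) Rx(roll)).
In Python, from cell import * gives the robot as it stands.
- The arm moves only by the tool jog_arm, never from a script. Its argument "targets" is a list of rows, each an object with "turn": the turn, a rotation vector about the world's x, y, z in degrees, a list of three; "slide": the shift along the world's x, y, z in mm, a list of three; "claw": the opening in per cent of the stroke, from 0 (shut) to 100 (fully open). In form: [{"turn": [wx, wy, wz], "slide": [x, y, z], "claw": claw}, ...]. A call has 1 to 5 rows; each row shifts and turns the commanded pose from where the row before left it; what a row does not reach is not made up. A row lasts 1/8 s, in which the tool goes at most 62.5 mm and 10.7 degrees, less where a joint would pass 70% of its speed; a pose out of reach is approached as far as the arm can. A call with a gripper value outside its range is refused whole. The fingers move at their own pace and stop on an object; the grip force is fixed at half the most. Time passes only in rows, so rows that do not move let the fingers close. It gives the time, the measured TCP pose, the force, the opening and the grip force at its end, in the units of the state.
- state(): the state, without advancing time (a new reading comes with each control period).
- read_camera(name): name is "scene" or "top" or "wrist"; returns a dict with "frame" (420x560x3 uint8, blue, green, red), "mtx" (3x3 intrinsics, pixels), "R" (3x3) and "t" (3): a world point X has camera coordinates R X + t. Camera axes: x right, y down, z forward; pixel columns grow to the right and rows downward; lengths in mm; the calibration is good to about 2 mm. The wrist camera is an equidistant fisheye: a pixel r from the principal point sees the ray r / f radians off the axis. A picture is of the moment at which its call begins. There is no depth.
- job_done(): hands the job in; it is judged then, once.
Trained networks look in the newest picture that a camera, given by its name, has taken for a name from the list of things; names that differ only in an ending like _2 or _b are one class to them, and where a whole thing is asked for, a point or a joint stands for the part that bears it (a point fixed in the world has none). Each returns a list of dicts, best first, with "conf" (0 to 1); they miss things now and then, are a little off and sometimes report something else, mostly with a low value. They report only what shows in the picture. A call takes as long as a camera call.
- look_for(query, camera): "xy" ([column, row] in pixels, amid what is visible of it).
The state is a dict: "t": time; "joints": joint angles; "qvel": joint speeds; "tau": joint torques, N m; "eef_pos": TCP position; "tcp_rot": TCP orientation; "ft_force": force on the tool from outside, world axes, zero at the start; "moment": the same for the moment, N m; "opening": opening from 0.0 (shut) to 1.0 (fully open); "grip_force": force on a finger pad.
Only numpy, scipy, OpenCV 4.12 (cv2) and the standard library are available. Lean on these libraries where they do the work, as an engineer would, in place of code of your own. Each camera call takes 0.05 s, during which the arm holds its last target. There are 200 camera calls.

### The job

Take the green peg out of the wooden block and lock it into the slotted aluminium rail at the blue mark: lower it into the slot with its grip along the slot until its collar sits on the rail, then give it a quarter turn so that its hammer-head foot catches under both lips, like the grey peg already there. Let go of it standing upright, and leave the orange peg in the block; its plain round foot would not hold.

Things in the scene. Friction and masses are not known exactly. Their poses are not given: they have to be found in the camera images.
- green_peg_grip (a point): Centre of the loose peg's green grip, an upright bar 40 mm long (x), 16 thick (y), 50 high (z, up). Below: steel collar 44 mm across, 5 thick, underside 30 mm below this point; 14 mm round neck, 11 mm free; hammer-head foot 46 long (x, like the grip), 16 wide, 10 high, underside 51 mm below this point. About 0.12 kg. It starts upright in a pocket of the wooden block, collar on the block's top.
- rail_mark (a point): Point mid-slot at the blue line, level with the top of the fixed rail: 220 mm long (y, along slot), 70 wide (x), 31 high (z, up). Slot 28 wide, lips 5 thick, hollow below 64 wide, 22 deep. Peg seated: collar on the lips, grip centre 30 mm above this point, foot 6 mm under the lips, free to turn either way. A fixed grey peg, locked across the slot, same size, stands 110 mm towards +y.
- orange_peg_grip (a point): Centre of the orange grip of the other loose peg, which stands in the block's other pocket: same grip, collar and neck, but a plain round foot 16 mm across that cannot lock. Not to be moved.
- block: Fixed pale wooden parking block, 150 mm long (y), 70 wide (x), 30 high; origin at the centre of its underside. Its two pockets, 52 (along y) x 22 mm and 26 deep, lie 36 mm either side of its centre along y; either may hold the green peg, its grip along y. A peg comes out straight up and is clear after 25 mm.

How it is judged:
By the outcome, as a careful person would: the job done as asked, in the order asked, and still so for the second after the job is handed in, with the robot touching nothing.
It also fails if it takes over 45 s, if anything falls off the work surface, if the arm or the gripper's body presses on something with over 40 N, if the wrist force passes 120 N, or if a joint passes its speed limit or range.

## Working session

There is one attempt and no reset: what is moved stays moved. The work goes in short steps, Python scripts to look and compute and a tool call to move; the robot and the scene stay as the last step left them, time stands still between calls to the robot, and variables do not carry over. Pictures are saved under pics/ and viewed, at most 10 in all, crops included, and the job is handed in when it is done.

Besides the shell and the picture viewer there is one more tool, called after "Call:" as name([rows], argument=value, ...), one row to a line, values as JSON. jog_arm: Moves the arm, as the interface text tells. Its arguments: {"type":"object","properties":{"targets":{"type":"array","items":{"type":"object","properties":{"turn":{"type":"array","items":{"type":"number"}},"slide":{"type":"array","items":{"type":"number"}},"claw":{"type":"number"}}}}},"required":["targets"]}

```bash
mkdir -p pics; cat > h.py <<'E'
from cell import *
import numpy as np, cv2
def shot(n,f):
    c=read_camera(n); cv2.imwrite(f'pics/{f}.png',c['frame']); return c
E
python3 - <<'E'
from h import *
s=state(); print(s['t'],s['eef_pos'],s['tcp_rot'],s['opening'])
ims=[]
for n in ['scene','top']:
    c=shot(n,n+'0'); ims.append(c['frame'])
    print(n,c['mtx'].tolist(),c['R'].round(4).tolist(),c['t'].round(1).tolist())
    for q in ['green_peg_grip','orange_peg_grip','rail_mark','block']:
        print(q,[(np.round(d['xy'],1).tolist(),round(d['conf'],2)) for d in look_for(q,n)[:3]])
E
```

```text
0.0 [ 280.65891657 -558.16781496  214.07363244] [-3.14050244e+00 -1.37827592e-04  4.65777497e-01] 0.9993665667760352
scene [[423.7072990368697, 0.0, 278.7381500013992], [0.0, 423.7072990368697, 204.28956580359284], [0.0, 0.0, 1.0]] [[0.8343, -0.5506, -0.0263], [-0.2528, -0.3398, -0.9059], [0.4899, 0.7625, -0.4227]] [-515.3, 157.7, 715.5]
green_peg_grip [([278.4, 238.8], 0.82)]
orange_peg_grip [([301.1, 250.5], 0.59)]
rail_mark [([268.1, 204.6], 0.82)]
block [([296.4, 268.9], 0.74), ([267.0, 206.9], 0.22)]
top [[538.3931691939531, 0.0, 273.38318407744504], [0.0, 538.3931691939531, 213.6715248891487], [0.0, 0.0, 1.0]] [[0.0176, -0.9997, 0.0184], [-0.9972, -0.0188, -0.0719], [0.0722, -0.0171, -0.9972]] [-129.3, 520.6, 978.2]
green_peg_grip [([318.0, 231.4], 0.96)]
orange_peg_grip [([357.9, 235.5], 0.63)]
rail_mark [([181.6, 193.2], 0.93)]
block [([338.1, 230.8], 0.83)]
```

View pics/scene0.png

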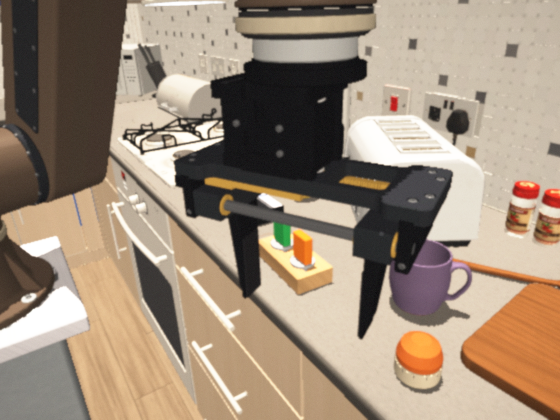

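View pics/top0.png

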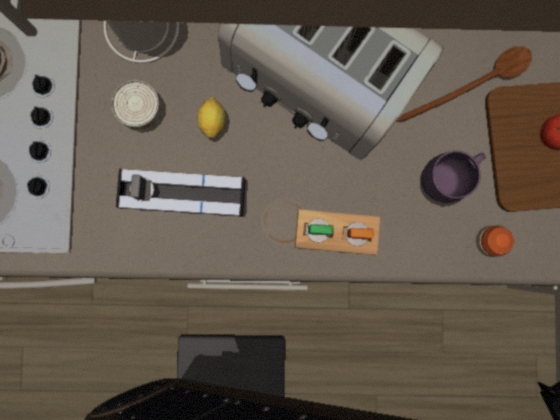

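Green peg is at about (319,230) in the top view (the pocket nearer the rail), orange at (358,235). The blue line crosses the rail from (204,181) to (202,207), and the grey peg is at (140,187). Next I'll measure these with colour masks.

```bash
cat >> h.py <<'E'
def back(c,uv,z):
    uv=np.atleast_2d(np.float64(uv)); r=np.c_[(uv-c['mtx'][:2,2])/c['mtx'][0,0],np.ones(len(uv))]@c['R']
    o=-c['R'].T@c['t']; return (o+r*((z-o[2])/r[:,2])[:,None])[:,:2]
E
python3 - <<'E'
from h import *
c=read_camera('top'); f=c['frame']; hsv=cv2.cvtColor(f,cv2.COLOR_BGR2HSV)
def rep(n,lo,hi,roi,z):
    m=cv2.inRange(hsv,lo,hi); k=np.zeros_like(m); x0,y0,x1,y1=roi; k[y0:y1,x0:x1]=m[y0:y1,x0:x1]
    p=np.argwhere(k)[:,::-1].astype(np.float32)
    if len(p)<5: print(n,len(p)); return
    w=back(c,p,z).astype(np.float32); r=cv2.minAreaRect(w); b=cv2.boxPoints(r)
    print(n,len(p),'mean px',p.mean(0),'mean w',w.mean(0),'rect',np.round(r[0],1),np.round(r[1],1),round(r[2],1))
rep('green',(40,80,40),(85,255,255),(295,205,345,255),85)
rep('orange',(5,200,150),(15,255,255),(340,220,382,250),85)
rep('block',(8,60,90),(25,255,255),(288,200,390,262),30)
rep('blue',(95,90,60),(125,255,255),(190,170,215,222),31)
rep('rail',(0,0,150),(180,70,255),(112,162,250,222),31)
# edges of rail: gradient top view crop
a=cv2.resize(f[160:265,105:250],None,fx=5,fy=5,interpolation=cv2.INTER_CUBIC)
b=cv2.resize(f[200:262,285:390],None,fx=5,fy=5,interpolation=cv2.INTER_CUBIC)
cv2.imwrite('pics/rail.png',a[:330]); 
o=np.zeros((330+310,725,3),np.uint8); o[:330]=a[:330]; o[330:,:525]=b; cv2.imwrite('pics/crop.png',o[:600])
E
```

```text
green 205 mean px [320.65366 229.35123] mean w [ 492.53534 -201.06548] rect [ 492.7 -200.9] [40.5 15.1] 87.0
orange 6 mean px [359.33334 234.83333] mean w [ 484.2623  -268.30408] rect [ 483.4 -268.7] [32.9  4.9] 72.6
block 2788 mean px [337.73816 231.35365] mean w [ 491.93753 -238.34218] rect [ 497.  -228.8] [174.1  86. ] 84.7
blue 19 mean px [201.78947 195.3158 ] mean w [553.4175    12.185493] rect [556.8  12.4] [ 2.  64.6] 87.5
rail 2460 mean px [181.86504 191.87886] mean w [559.03326  48.72777] rect [559.7  51.8] [218.8  69.4] 87.3
```

View pics/crop.png

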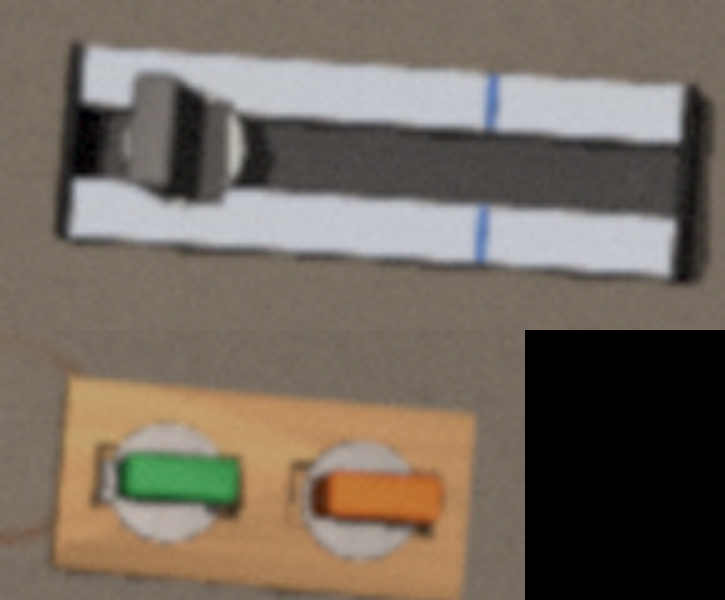

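The crop shows the rail clearly: blue line from (493,72) to (480,264), slot centred on about (486,168), and the green collar at about (168,483). I'll turn these into world coordinates.

```bash
python3 - <<'E'
from h import *
c=read_camera('top')
A=lambda p:np.array(p)/5+[104.6,159.6]
B=lambda p:(np.array(p)-[0,330])/5+[284.6,199.6]
w=back(c,A([[493,72],[480,264],[486.5,168],[82,45],[685,85],[70,237],[672,277],[270,122],[685,145],[270,187],[675,213]]),31); print(w.round(1))
for i,j in [(4,3),(6,5),(8,7),(10,9)]:
    d=w[j]-w[i]; print('rail dir from +y, deg', np.degrees(np.arctan2(-d[0],d[1])))
d=w[0]-w[1]; print('line', np.degrees(np.arctan2(d[1],d[0])))
print('corners mean',w[3:7].mean(0))
print('collar',back(c,B([168,483]),35),'orange',back(c,B([362,499]),35))
b=back(c,B([[72,377],[475,413],[462,600],[55,567]]),30);print(b.round(1),b.mean(0))
for i,j in [(1,0),(2,3)]:
    d=b[j]-b[i]; print('blk',np.degrees(np.arctan2(-d[0],d[1])))
print('grip top', back(c,B([[120,452],[238,460],[238,503],[120,498]]),85).round(1))
# check with scene camera
s=read_camera('scene')
for P in ([492.5,-201.5,60],[559,12,31]):
    x=s['mtx']@(s['R']@np.array(P)+s['t']); print(x[:2]/x[2])
E
```

```text
[[592.8  10.7]
 [521.9  13.5]
 [557.3  12.1]
 [599.7 161.4]
 [589.4 -60. ]
 [529.  163.1]
 [518.5 -56.7]
 [572.7  91.7]
 [567.2 -60.4]
 [548.7  90.9]
 [542.  -57.3]]
rail dir from +y, deg -2.6713649268136233
rail dir from +y, deg -2.73404181508926
rail dir from +y, deg -2.0618879673211863
rail dir from +y, deg -2.586514538899987
line -2.294257355597068
corners mean [559.15232354  51.93430142]
collar [[ 493.14194317 -201.88071454]] orange [[ 488.5964307  -272.91301723]]
[[ 531.7 -166.6]
 [ 521.2 -315.3]
 [ 452.5 -310.8]
 [ 461.9 -161.4]] [ 491.8078478  -238.50498607]
blk -4.026539211848382
blk -3.6070240372244995
grip top [[ 501.4 -180. ]
 [ 499.4 -221. ]
 [ 484.5 -221.2]
 [ 485.5 -180.2]]
[281.45149006 230.04377909]
[254.51458218 197.48989249]
```

Call:
jog_arm([
  {"slide":[21,36,0],"turn":[0,0,6],"claw":100},
  {"slide":[21,36,0],"turn":[0,0,6],"claw":100},
  {"slide":[21,36,0],"turn":[0,0,6],"claw":100},
  {"slide":[21,36,0],"turn":[0,0,6],"claw":100},
  {"slide":[21,36,0],"turn":[0,0,6],"claw":100},
])

```text
t: 1.27
eef_pos: [386.3, -377.3, 214.8]
tcp_rot: [3.141, 0.0, 0.993]
ft_force: [-0.1, -0.6, 0.2]
opening: 1.0
grip_force: 0.0
```

Call:
jog_arm([
  {"slide":[21,36,0],"turn":[0,0,6],"claw":100},
  {"slide":[21,36,0],"turn":[0,0,6],"claw":100},
  {"slide":[21,36,0],"turn":[0,0,6],"claw":100},
  {"slide":[21,36,0],"turn":[0,0,6],"claw":100},
  {"slide":[22,33,-30],"turn":[0,0,6],"claw":100},
])

```text
t: 1.9
eef_pos: [493.2, -200.6, 186.1]
tcp_rot: [3.137, 0.002, 1.517]
ft_force: [0.6, 0.0, -0.4]
opening: 1.002
grip_force: 0.0
```

```bash
python3 - <<'E'
from h import *
s=state(); print(s['t'],s['eef_pos'],np.degrees(s['tcp_rot']),s['ft_force'],s['joints'])
c=shot('wrist','w1'); print(c['mtx'][0],c['mtx'][1],c['R'].round(3).tolist(),c['t'])
print(look_for('green_peg_grip','wrist')[:2])
def proj(P):
    q=c['R']@np.array(P,float)+c['t']; r=np.hypot(q[0],q[1]); th=np.arctan2(r,q[2]); return c['mtx'][:2,2]+c['mtx'][0,0]*th*q[:2]/r
for P in ([492.7,-201.4,85],[492.7,-201.4,60],[557.4,12.1,31]): print(proj(P))
E
```

```text
1.9 [ 493.24369474 -200.64920402  186.05009352] [1.79763406e+02 1.12996877e-01 8.68906326e+01] [ 0.55773482  0.04002719 -0.43268815] [-5.10451071e-01  3.92041602e-01  1.82221222e+00  6.09463317e-05
  9.22762965e-01 -4.56223122e-01]
[325.1922621    0.         271.20485004] [  0.         325.1922621  214.36594178] [[0.999, -0.054, 0.003], [-0.053, -0.97, 0.238], [-0.009, -0.238, -0.971]] [-503.86660222 -189.03688246  318.71368971]
[{'xy': [269.4, 203.2], 'conf': 0.83}]
[270.26999644 214.95093633]
[270.25474386 208.52636885]
[321.96144474  -2.35464404]
```

View pics/w1.png

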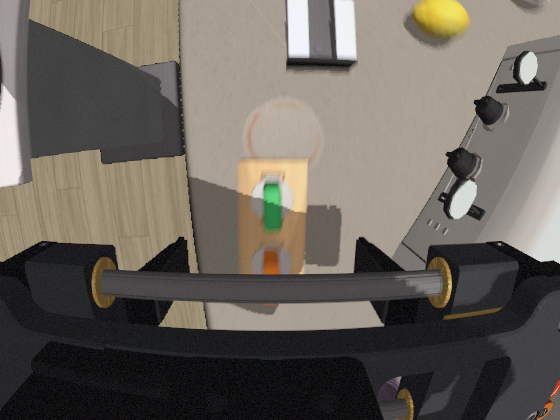

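Green grip is centred at about (272,205) in the wrist view, between the open fingers, with orange below it at (271,263). I'll check the projected extents before going down.

```bash
python3 - <<'E'
from h import *
c=read_camera('wrist')
def proj(P):
    q=c['R']@np.array(P,float)+c['t']; r=np.hypot(q[0],q[1]); th=np.arctan2(r,q[2]); return c['mtx'][:2,2]+c['mtx'][0,0]*th*q[:2]/r
m=cv2.inRange(cv2.cvtColor(c['frame'],cv2.COLOR_BGR2HSV),(45,90,30),(85,255,255)); m[:150]=0;m[250:]=0
p=np.argwhere(m[:, 220:330])+[0,220]; print(len(p),p.min(0),p.max(0),p.mean(0), cv2.minAreaRect(p[:,::-1].astype(np.float32)))
a=np.radians(-3); u=np.array([-np.sin(a),np.cos(a),0])
for s in (20,-20):
  for z in (85,35): print(s,z,proj(np.array([492.7,-201.4,z])+s*u))
E
```

```text
903 [188 264] [239 282] [213.95681063 272.52491694] ((273.0, 213.5), (18.0, 51.0), 0.0)
20 85 [272.57651437 195.65319177]
20 35 [272.54218961 186.63924471]
-20 85 [272.49680044 241.13920889]
-20 35 [272.47908391 225.68004818]
```

Call:
jog_arm([
  {"slide":[1,0,-40],"claw":100},
  {"slide":[0,0,-40],"claw":100},
  {"slide":[0,0,-35],"claw":100},
  {"slide":[0,0,-20],"claw":100},
  {"slide":[0,0,-8],"claw":100},
])

```text
validation failed for argument at $.ta...
```

Call:
jog_arm([
  {"slide":[0,0,0],"claw":40},
  {"slide":[0,0,0],"claw":25},
  {"slide":[0,0,0],"claw":0},
  {"slide":[0,0,0],"claw":0},
  {"slide":[0,0,0],"claw":0},
])

```text
validation failed for argument at $.ta...
```

Call:
jog_arm([
  {"slide":[0,0,0],"claw":0},
  {"slide":[0,0,0],"claw":0},
  {"slide":[0,0,0],"claw":0},
  {"slide":[0,0,0],"claw":0},
])

```text
validation failed for argument at $.ta...
```

Call:
jog_arm([
  {"turn":[0,0,0],"slide":[1,0,-40],"claw":100},
  {"turn":[0,0,0],"slide":[0,0,-40],"claw":100},
  {"turn":[0,0,0],"slide":[0,0,-35],"claw":100},
  {"turn":[0,0,0],"slide":[0,0,-20],"claw":100},
  {"turn":[0,0,0],"slide":[0,0,-8],"claw":100},
])

```text
t: 2.68
eef_pos: [492.4, -202.3, 41.2]
tcp_rot: [-3.141, -0.0, 1.511]
ft_force: [1.1, -0.3, 1.0]
opening: 0.997
grip_force: 0.0
```

Call:
jog_arm([
  {"turn":[0,0,0],"slide":[0,0,0],"claw":40},
  {"turn":[0,0,0],"slide":[0,0,0],"claw":30},
  {"turn":[0,0,0],"slide":[0,0,0],"claw":0},
  {"turn":[0,0,0],"slide":[0,0,0],"claw":0},
  {"turn":[0,0,0],"slide":[0,0,0],"claw":0},
])

```text
t: 3.3
eef_pos: [492.8, -201.4, 41.9]
tcp_rot: [3.141, 0.0, 1.513]
ft_force: [0.7, -0.2, -0.3]
opening: 0.532
grip_force: 0.0
```

Call:
jog_arm([
  {"turn":[0,0,0],"slide":[0,0,0],"claw":0},
  {"turn":[0,0,0],"slide":[0,0,0],"claw":0},
  {"turn":[0,0,0],"slide":[0,0,0],"claw":0},
])

```text
t: 3.68
eef_pos: [492.7, -201.4, 41.6]
tcp_rot: [3.142, -0.0, 1.513]
ft_force: [-0.6, 0.5, -0.0]
opening: 0.218
grip_force: 0.0
```

Call:
jog_arm([
  {"turn":[0,0,0],"slide":[0,0,0],"claw":0},
  {"turn":[0,0,0],"slide":[0,0,0],"claw":0},
  {"turn":[0,0,0],"slide":[0,0,0],"claw":0},
  {"turn":[0,0,0],"slide":[0,0,0],"claw":0},
])

```text
t: 4.18
eef_pos: [492.7, -201.4, 41.6]
tcp_rot: [3.142, -0.0, 1.513]
ft_force: [1.1, 0.2, -0.9]
opening: 0.166
grip_force: 30.0
```

Call:
jog_arm([
  {"turn":[0,0,0],"slide":[0,0,5],"claw":0},
  {"turn":[0,0,0],"slide":[0,0,10],"claw":0},
  {"turn":[0,0,0],"slide":[0,0,15],"claw":0},
  {"turn":[0,0,0],"slide":[0,0,20],"claw":0},
  {"turn":[0,0,0],"slide":[0,0,20],"claw":0},
])

```text
t: 4.8
eef_pos: [492.8, -201.4, 113.3]
tcp_rot: [3.141, 0.0, 1.513]
ft_force: [0.6, -1.3, -1.5]
opening: 0.167
grip_force: 30.0
```

Call:
jog_arm([
  {"turn":[0,0,0.2],"slide":[8,26,0],"claw":0},
  {"turn":[0,0,0.2],"slide":[16,54,0],"claw":0},
  {"turn":[0,0,0.2],"slide":[17,55,0],"claw":0},
  {"turn":[0,0,0],"slide":[16,53,0],"claw":0},
  {"turn":[0,0,0],"slide":[8,25.5,0],"claw":0},
])

```text
t: 5.42
eef_pos: [558.2, 14.6, 112.8]
tcp_rot: [3.14, -0.0, 1.526]
ft_force: [0.2, -0.6, -1.1]
opening: 0.165
grip_force: 30.0
```

Call:
jog_arm([
  {"turn":[0,0,0],"slide":[0,0,-15],"claw":0},
  {"turn":[0,0,0],"slide":[0,0,-10],"claw":0},
  {"turn":[0,0,0],"slide":[0,0,-5],"claw":0},
  {"turn":[0,0,0],"slide":[0,0,0],"claw":0},
  {"turn":[0,0,0],"slide":[0,0,0],"claw":0},
])

```text
t: 6.05
eef_pos: [557.8, 11.6, 81.9]
tcp_rot: [3.141, 0.0, 1.523]
ft_force: [-0.3, -0.7, -0.6]
opening: 0.166
grip_force: 30.0
```

```bash
python3 - <<'E'
from h import *
s=state(); print(s['t'],s['eef_pos'],np.degrees(s['tcp_rot']),s['ft_force'])
c=shot('wrist','w2')
def proj(P):
    q=c['R']@np.array(P,float)+c['t']; r=np.hypot(q[0],q[1]); th=np.arctan2(r,q[2]); return (c['mtx'][:2,2]+c['mtx'][0,0]*th*q[:2]/r).round(1)
e=s['eef_pos']
print('mark',proj([557.4,12.1,31]),'lineends',proj([592.4,10.5,31]),proj([522.4,13.7,31]),'slot edges at y+30',proj([544.8,42.7,31]),proj([572.8,41.5,31]))
print('foot +end',[proj([e[0]+dx,e[1]+23,e[2]+19-51]) for dx in(-8,8)])
im=cv2.resize(c['frame'][100:300,170:370],None,fx=3,fy=3,interpolation=cv2.INTER_CUBIC); cv2.imwrite('pics/w2c.png',im)
E
```

```text
6.05 [557.82321538  11.56884425  81.87613244] [1.79980524e+02 2.99764057e-03 8.72473101e+01] [-0.32883294 -0.67862106 -0.5817257 ]
mark [270.7 230.3] lineends [319.7 230.1] [221.6 230.3] slot edges at y+30 [250.3 188.5] [290.9 188.3]
foot +end [array([257. , 205.4]), array([282.1, 204.3])]
```

View pics/w2c.png

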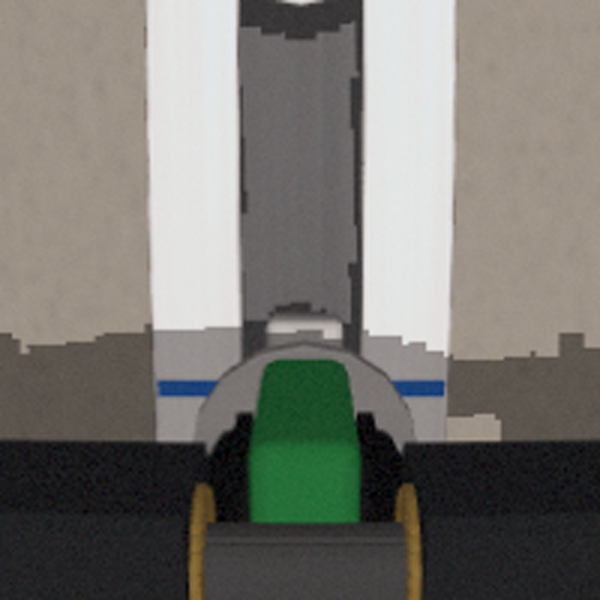

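The crop shows the foot (columns 268–342) centred in the slot (242–360) to within 1 mm, parallel to it. The blue lines are at row 388, about 1 mm off prediction.

Call:
jog_arm([
  {"turn":[0,0,0.1],"slide":[-0.4,1,-10],"claw":0},
  {"turn":[0,0,0],"slide":[0,0,-10],"claw":0},
  {"turn":[0,0,0],"slide":[0,0,-8],"claw":0},
  {"turn":[0,0,0],"slide":[0,0,-5],"claw":0},
  {"turn":[0,0,0],"slide":[0,0,-2],"claw":0},
])

```text
t: 6.72
eef_pos: [557.2, 13.1, 46.2]
tcp_rot: [-3.141, -0.0, 1.525]
ft_force: [0.6, -0.2, -1.5]
opening: 0.169
grip_force: 30.0
```

Call:
jog_arm([
  {"turn":[0,0,0],"slide":[0,0,-1],"claw":0},
  {"turn":[0,0,0],"slide":[0,0,-1],"claw":0},
  {"turn":[0,0,0],"slide":[0,0,-1],"claw":0},
  {"turn":[0,0,0],"slide":[0,0,0],"claw":0},
])

```text
t: 7.22
eef_pos: [557.3, 13.1, 43.7]
tcp_rot: [3.141, 0.0, 1.525]
ft_force: [0.1, -0.5, -1.3]
opening: 0.165
grip_force: 30.0
```

Call:
jog_arm([
  {"turn":[0,0,0],"slide":[0,0,-0.7],"claw":0},
  {"turn":[0,0,0],"slide":[0,0,-0.3],"claw":0},
  {"turn":[0,0,0],"slide":[0,0,0],"claw":0},
])

```text
t: 7.6
eef_pos: [557.3, 13.1, 42.7]
tcp_rot: [3.142, 0.0, 1.525]
ft_force: [0.3, 0.4, -2.2]
opening: 0.167
grip_force: 30.0
```

Call:
jog_arm([
  {"turn":[0,0,0],"slide":[0,0,-0.5],"claw":0},
  {"turn":[0,0,0],"slide":[0,0,0],"claw":0},
])

```text
t: 7.85
eef_pos: [557.3, 13.1, 42.6]
tcp_rot: [3.141, 0.0, 1.525]
ft_force: [-1.1, 0.4, 5.2]
opening: 0.17
grip_force: 30.0
```

Collar is seated (5 N up). Now the quarter turn.

Call:
jog_arm([
  {"turn":[0,0,-5],"slide":[0,0,0],"claw":0},
  {"turn":[0,0,-8],"slide":[0,0,0],"claw":0},
  {"turn":[0,0,-8],"slide":[0,0,0],"claw":0},
  {"turn":[0,0,-8],"slide":[0,0,0],"claw":0},
  {"turn":[0,0,-8],"slide":[0,0,0],"claw":0},
])

```text
t: 8.48
eef_pos: [557.7, 13.0, 42.6]
tcp_rot: [3.141, -0.0, 0.875]
ft_force: [-1.0, -0.3, 4.4]
opening: 0.166
grip_force: 30.0
```

Call:
jog_arm([
  {"turn":[0,0,-8],"slide":[0,0,0],"claw":0},
  {"turn":[0,0,-8],"slide":[0,0,0],"claw":0},
  {"turn":[0,0,-8],"slide":[0,0,0],"claw":0},
  {"turn":[0,0,-8],"slide":[0,0,0],"claw":0},
  {"turn":[0,0,-8],"slide":[0,0,0],"claw":0},
])

```text
t: 9.1
eef_pos: [557.7, 13.1, 42.6]
tcp_rot: [3.141, -0.001, 0.177]
ft_force: [-0.2, 1.0, 4.0]
opening: 0.17
grip_force: 30.0
```

Call:
jog_arm([
  {"turn":[0,0,-8],"slide":[0,0,0],"claw":0},
  {"turn":[0,0,-5],"slide":[0,0,0],"claw":0},
  {"turn":[0,0,0],"slide":[0,0,0],"claw":0},
  {"turn":[0,0,0],"slide":[0,0,0],"claw":0},
])

```text
t: 9.6
eef_pos: [557.7, 13.1, 42.6]
tcp_rot: [3.141, -0.001, -0.043]
ft_force: [0.5, -0.5, 6.2]
opening: 0.163
grip_force: 30.0
```

```bash
python3 - <<'E'
from h import *
s=state(); print(s['t'],s['eef_pos'],np.degrees(s['tcp_rot']),s['ft_force'],s['moment'],s['joints'])
c=shot('top','top2')
cv2.imwrite('pics/t2.png',cv2.resize(c['frame'][130:250,90:270],None,fx=4,fy=4,interpolation=cv2.INTER_CUBIC))
E
```

```text
9.6 [557.73269479  13.05196992  42.62556241] [ 1.79993839e+02 -6.25221242e-02 -2.47918292e+00] [ 0.47945517 -0.53422977  6.24071363] [-0.00450484  0.1237345  -0.06917328] [-9.49784763e-02  6.28797280e-01  1.87934778e+00 -8.62698088e-05
  6.32352280e-01  1.51915737e+00]
```

Call:
jog_arm([
  {"turn":[0,0,0],"slide":[0,0,0],"claw":60},
  {"turn":[0,0,0],"slide":[0,0,0],"claw":60},
  {"turn":[0,0,0],"slide":[0,0,0],"claw":60},
  {"turn":[0,0,0],"slide":[0,0,0],"claw":60},
  {"turn":[0,0,0],"slide":[0,0,0],"claw":60},
])

```text
t: 10.28
eef_pos: [557.3, 13.1, 42.1]
tcp_rot: [3.142, 0.0, -0.045]
ft_force: [-0.3, 0.6, 0.7]
opening: 0.59
grip_force: 0.0
```

Call:
jog_arm([
  {"turn":[0,0,0],"slide":[0,0,10],"claw":60},
  {"turn":[0,0,0],"slide":[0,0,30],"claw":60},
  {"turn":[0,0,0],"slide":[0,0,40],"claw":60},
  {"turn":[0,0,0],"slide":[0,0,40],"claw":60},
  {"turn":[0,0,0],"slide":[0,0,30],"claw":60},
])

```text
t: 10.9
eef_pos: [557.4, 13.1, 194.7]
tcp_rot: [3.141, -0.002, -0.046]
ft_force: [-0.1, -1.2, -0.6]
opening: 0.6
grip_force: 0.0
```

Call:
jog_arm([
  {"turn":[0,0,0],"slide":[-30,0,0],"claw":60},
  {"turn":[0,0,0],"slide":[-50,0,0],"claw":60},
  {"turn":[0,0,0],"slide":[-50,0,0],"claw":60},
  {"turn":[0,0,0],"slide":[0,0,0],"claw":60},
  {"turn":[0,0,0],"slide":[0,0,0],"claw":60},
])

```text
t: 11.52
eef_pos: [428.2, 13.0, 193.0]
tcp_rot: [3.141, -0.002, -0.046]
ft_force: [0.3, 0.4, -0.3]
opening: 0.602
grip_force: 0.0
```

```bash
python3 - <<'E'
from h import *
s=state(); print(s['t'],s['eef_pos'],s['ft_force'])
w=shot('wrist','w3'); c=shot('top','t3')
a=cv2.resize(c['frame'][140:265,100:390],None,fx=2.6,fy=2.6,interpolation=cv2.INTER_CUBIC)
b=cv2.resize(w['frame'][0:260,100:500],None,fx=1,fy=1)
o=np.zeros((a.shape[0]+b.shape[0],max(a.shape[1],b.shape[1]),3),np.uint8); o[:a.shape[0],:a.shape[1]]=a; o[a.shape[0]:,:b.shape[1]]=b
cv2.imwrite('pics/fin.png',o); print(o.shape)
E
```

```text
11.525 [428.16945653  12.97823697 192.97141691] [ 0.25364326  0.4377598  -0.30331953]
(585, 754, 3)
```

View pics/fin.png

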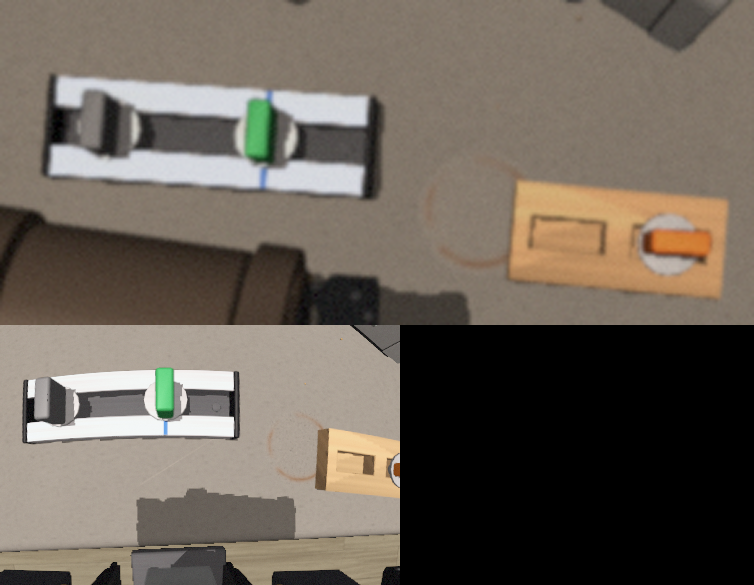

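The green peg stands upright across the slot at the blue line (top-view crop 260,130), parallel to the grey peg. Its collar is on the lips, and the orange peg is still in the block (675,242). The arm is clear, so I'm handing in.

```bash
python3 -c "from cell import *; print(job_done())"
```

```text
the job is handed in; nothing more can be done
None
```

The green peg is seated in the rail at the blue mark and turned a quarter turn, standing upright with the arm clear; the orange peg is still in the block, and the job was handed in at about 11.5 s (no verdict returned).

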